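Arm the food processor and hold its dial at pulse

TASK

Run the food processor by hand: first squeeze the sprung trigger on the bowl's handle fully against the fixed grip, then let it spring right out again. After that turn the dial on top of the console clockwise (seen from above) past its first two clicks to the third, and hold it there against its return spring; finish while still holding it at the third click. Leave the dial at rest until the trigger has been released, and leave the mug, the salt shaker and the cream pot where they are.

Things in the scene. Friction and masses are not known exactly. Their poses are not given: they have to be found in the camera images.
- processor: White food processor, fixed. Plinth 150 (x) x 270 (y) x 45 mm high; origin at the centre of its underside, x away from the robot at yaw 0, y left, z up. At its right end (y = -85) a console 130 x 100 mm rises to 108 mm and carries the dial; the bowl sits at (0, 55). Raised black marks round the dial show rest (towards +x) and clicks 1, 2, 3 (the last mark is longer).
- bowl: Clear round bowl with a white lid, 120 mm wide and 92 mm high, fixed on the plinth; it may be seated turned about its axis by some yaw against the processor. Origin at the centre of its underside, about 47 mm above the counter; its +y points to the handle, z up.
- grip: Fixed grip of the bowl's handle: a black upright post 22 (x) x 26 (y) mm, 103 mm from the bowl's axis. Frame parallel to the bowl's; origin on the post's axis at the level of the bowl's underside; the post reaches from 20 to 128 mm above it. Free at both x sides and above; the trigger stands along its -x side.
- grip_top (a point): Centre of the top end of the fixed grip, 128 mm above the grip's origin, about 175 mm above the counter. Squeezed, the pair of grip and trigger is centred 7 mm to the -x side of it.
- trigger: Trigger: flat steel lever 10 thick x 22 wide (grip's y) x 80 mm long at the grip's -x side. Origin on its hinge at its lower end, 19.5 mm to the -x side of the grip's axis, 42 mm above the grip's origin. At rest it leans 0.2 rad away from the grip; squeezed it stands parallel to it. Grip and trigger together measure 52 mm along the grip's x near the top at rest, 36 mm squeezed.
- trigger_tip (a point): Middle of the upper end of the trigger, 80 mm from its hinge, about 167 mm above the counter at rest; 8 mm below the top of the grip.
- trigger_swing (a joint): Trigger angle, rad: 0 released (sprung out), 0.2 fully squeezed (end stop). A spring pushes it back: about 3 N at 60 mm above the hinge to start, 7 N at the stop. It returns by itself when let go.
- dial: Black bar grip of the dial: 46 long (x) x 12 thick (y) x 28 mm high, on a round skirt of 48 mm diameter. Origin on the dial axis at the foot of the bar, 114 mm above the counter; top of the bar at 142 mm. A white pointer line at its +x end shows the setting. Turns with the dial; at rest parallel to the processor's frame.
- dial_grip (a point): Point on the dial axis 17 mm above the foot of the bar (131 mm above the counter), the height to grip the bar.
- dial_turn (a joint): Dial angle, rad: 0 at rest, growing clockwise seen from above. Clicks at 0.36, 0.72 and 1.08; end stop at 1.17. It springs back to 0 from everywhere when let go, the clicks do not keep it; return torque 0.07 N m near rest to 0.16 N m at the third click, with a click ripple of 0.04 N m.
- mug: Green and white mug, 78 x 116 x 101 mm, loose, behind the processor; origin at the centre of its underside. To be left alone.
- salt_shaker: Salt shaker, 44 mm wide and 90 mm high, loose, in front of the processor; origin at the centre of its underside. To be left alone.
- cream_pot: Small round lidded pot, 58 mm wide and 50 mm high, loose, behind the processor; origin at the centre of its underside. To be left alone.

How it is judged:
On the way, in this order (a step that is already met when the one before it is completed fails the run):
1. the trigger is squeezed fully, between the fingers, against the fixed grip, the dial at rest (value of joint trigger_swing above 0.17 rad and contact force between the fingers and trigger above 1 N and contact force between the fingers and grip above 1 N and value of joint dial_turn below 0.15 rad), for 0.2 s.
2. the trigger is let go and has sprung out, the dial still at rest (value of joint trigger_swing below 0.03 rad and contact force between the fingers and trigger below 0.2 N and value of joint dial_turn below 0.15 rad), for 0.2 s.
At the end, for the whole second after the job is handed in: The dial stands at the third click (joint above 0.98 rad; click at 1.08, end stop 1.17), not moving, and the fingers hold it there with more than 1 N; the trigger is out (below 0.03 rad) (value of joint dial_turn above 0.98 rad and contact force between the fingers and dial above 1 N and value of joint trigger_swing below 0.03 rad and velocity of joint dial_turn between -0.1 and 0.1 rad/s); the arm keeps its last pose, push and grip.
It fails at once if the mug is pushed more than 30 mm or tipped over (distance of mug from where it was at the start of the episode above 0.03 m or angle between mug's own z axis and vertical above 0.5 rad).
It fails at once if the salt shaker is pushed more than 30 mm or tipped over (distance of salt_shaker from where it was at the start of the episode above 0.03 m or angle between salt_shaker's own z axis and vertical above 0.5 rad).
It fails at once if the cream pot is pushed more than 30 mm or tipped over (distance of cream_pot from where it was at the start of the episode above 0.03 m or angle between cream_pot's own z axis and vertical above 0.5 rad).
It also fails if it takes over 45 s, if anything falls off the work surface, if the arm or the gripper's body presses on something with over 40 N, if the wrist force passes 120 N, or if a joint passes its speed limit or range.

ROBOT

A 6-joint arm with a two-finger parallel gripper is mounted at the origin on a cart in front of the work surface, level with it; the furniture and walls round the work are solid. World frame = base frame: x ahead of the robot, y to its left, z up, the work surface at z = 0. Lengths are in m, angles in rad, forces in N, time in s.
With the tool pointing down it reaches from about 0.325 to 0.875 m from the base axis. Payload 4.4 kg.
Tool frame: the origin (TCP) lies at the very end of the fingers, on their centre line; the grasp point (between the pads) lies arm.grip_point_offset behind it (arm.grip_point_offset is the distance from the TCP to the grasp point, in m); z points along the fingers, y is the line along which they close (so a half turn about z gives the same grasp; the last joint's range is limited). The gripper opens to 85 mm and grips with 20 to 120 N. Pads are 22 mm wide; open, the fingers measure 114 mm over their backs; the gripper's body (76 mm by 85 mm) begins 54 mm behind the grasp point. The pads swing forward as they close: fully open they stand 13 mm farther back than shut.
Start: joints at [-1.28, 0.207, 1.542, -0, 1.393, -0.15], TCP at [0.246, -0.52, 0.231] pointing down, gripper open.
Joint ranges: [-2.73, 2.73], [-0.86, 2.22], [0.23, 2.46], [-1.11, 4.25], [0.08, 2.63], [-2.82, 2.82]. Speed limits (rad/s): [2.79, 2.79, 3.14, 3.14, 3.14, 3.14].

INTERFACE

Orientations are given as a unit quaternion [w, x, y, z].
In Python, from station import arm gives the robot as it stands.
- The arm moves only by the tool carry_out, never from a script. Its argument "rows" is a list of rows, each a list of 7 numbers: the turn, a rotation vector about the tool's x, y, z in rad, then the shift along the tool's x, y, z in mm, then the closure, from -1 (fully open) to 1 (shut). In form: [[ax, ay, az, dx, dy, dz, gripper], ...]. A call has 1 to 10 rows; each row is the pose to reach, as a shift and turn from the pose commanded when the call began, along the tool's axes at that moment; what a row does not reach only later rows make up. A row lasts 1/10 s, in which the tool goes at most 50 mm and 8.59 degrees, less where a joint would pass 70% of its speed; a pose out of reach is approached as far as the arm can. A call with a gripper value outside its range is refused whole. The fingers move at their own pace and stop on an object; "squeeze" is the grip in N (left out, the last holds). Time passes only in rows, so rows that repeat a pose let the fingers close. It gives the time, the measured TCP pose, the force, the opening and the grip force at its end, in the units of the state.
- arm.observe(): the state, without advancing time (a new reading comes with each control period).
- arm.capture(name): name is "scene" or "side" or "wrist"; returns (picture, depth): 384x512x3 uint8, red, green, blue; 384x512 float32, m along the optical axis (not along the pixel's ray), 0 where there is no reading.
- arm.calibration(name): a dict with "fov_y" (degrees; the focal length in pixels is half the picture's height over the tangent of half this angle, whatever the lens; pixels are square), "cx", "cy" (the principal point, pixels), "world_from_camera" (4x4, takes a point from camera to world coordinates); the wrist camera has in their place "mount" (4x4, takes a point from camera to tool coordinates, whose origin is the TCP and whose axes are the flange's). Camera axes: x right, y down, z forward; pixel columns grow to the right and rows downward; lengths in m; the calibration is good to about 2 mm. The wrist camera is an equidistant fisheye: a pixel r from the principal point sees the ray r / f radians off the axis. A picture is of the moment at which its call begins: read the wrist's pose just before it. calibration takes no time and is no camera call.
- arm.finish_job(): hands the job in; it is judged then, once.
The state is a dict: "time": time; "joints": joint angles; "joint_vel": joint speeds; "effort": joint torques, N m; "eef_pos": TCP position; "orientation": TCP orientation; "ft_force": force on the tool from outside, world axes, zero at the start; "moment": the same for the moment, N m; "finger_gap": finger opening in m; "gripper_force": force on a finger pad.
Only numpy, scipy, OpenCV 4.12 (cv2) and the standard library are available. Lean on these libraries where they do the work, as an engineer would, in place of code of your own. Each camera call takes 0.05 s, during which the arm holds its last target. There are 200 camera calls.

## Working session

There is one attempt and no reset: what is moved stays moved. The work goes in short steps, Python scripts to look and compute and a tool call to move; the robot and the scene stay as the last step left them, time stands still between calls to the robot, and variables do not carry over. Pictures are saved under pics/ and viewed, at most 10 in all, crops included, and the job is handed in when it is done.

Besides the shell and the picture viewer there is one more tool, called as name(argument=value, ...) on one line, values as JSON. carry_out: Moves the arm, as the interface text tells. Its arguments: {"type":"object","properties":{"rows":{"type":"array"},"squeeze":{"type":"number"}},"required":["rows"]}

```bash
mkdir -p pics; ls
python3 - <<'E'
from station import arm
import cv2,numpy as np
np.set_printoptions(precision=4,suppress=True)
print(arm.observe(), arm.grip_point_offset)
ims=[]
for n in("scene","side"):
    p,d=arm.capture(n); np.savez("pics/%s0.npz"%n,p=p,d=d); cv2.imwrite("pics/%s0.png"%n,p[:,:,::-1]); print(n,arm.calibration(n))
print(arm.calibration("wrist"))
E
```

```text
pics
{'time': 0.0, 'joints': array([-1.2795,  0.2075,  1.543 ,  0.    ,  1.3935, -0.1505]), 'joint_vel': array([-0.0007, -0.0006,  0.0004,  0.0016,  0.0001, -0.0005]), 'effort': array([  0.0002, -38.3028, -29.1597,  -0.0003,   0.0104,   0.    ]), 'eef_pos': array([ 0.2456, -0.5191,  0.2301]), 'orientation': array([-0.0012,  0.9757,  0.2191, -0.0001]), 'ft_force': array([ 0.8881,  0.0939, -0.1769]), 'moment': array([-0.0456, -0.0213, -0.0279]), 'gripper_force': 0.0, 'finger_gap': 0.08537945869897774} 0.0187
scene {'fov_y': 50.47773242487058, 'cx': 255.71117562314015, 'cy': 196.41809680760625, 'world_from_camera': array([[-0.7345, -0.298 ,  0.6097,  0.0458],
       [-0.6785,  0.3393, -0.6516,  0.6557],
       [-0.0127, -0.8923, -0.4513,  0.5146],
       [ 0.    ,  0.    ,  0.    ,  1.    ]])}
side {'fov_y': 55.625726263126, 'cx': 255.77195906337172, 'cy': 197.62984509786108, 'world_from_camera': array([[-0.9982, -0.0428,  0.0427,  0.5365],
       [-0.0592,  0.5507, -0.8326,  0.7967],
       [ 0.0122, -0.8336, -0.5523,  0.5898],
       [ 0.    ,  0.    ,  0.    ,  1.    ]])}
{'fov_y': 65.70646984690485, 'cx': 262.6430111989567, 'cy': 186.32047547707754, 'mount': array([[-0.0012, -0.9492, -0.3146,  0.0803],
       [ 1.    , -0.0008, -0.0015, -0.0001],
       [ 0.0012, -0.3146,  0.9492, -0.1432],
       [ 0.    ,  0.    ,  0.    ,  1.    ]])}
```

View pics/scene0.png

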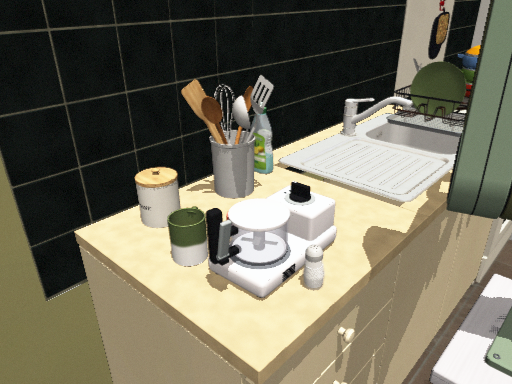

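View pics/side0.png

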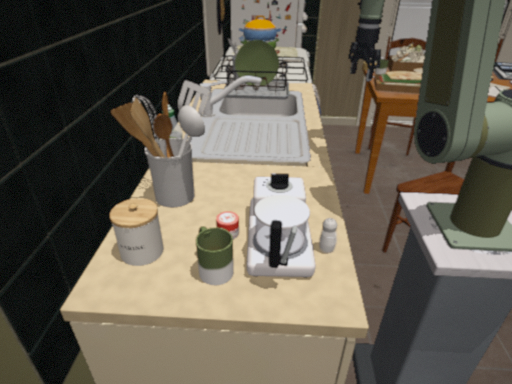

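Both views show the black grip post (scene ~(214,235), side ~(275,243)), with the steel trigger to its right (scene ~(226,240), side ~(290,243)). The dial is at scene (299,192) and side (280,181). The mug, cream pot and shaker are all close to the processor. I'll enlarge the handle and dial areas.

```bash
cat > h.py <<'E'
import numpy as np,cv2
from station import arm
np.set_printoptions(precision=4,suppress=True)
def ray(n,u,v):
    c=arm.calibration(n); f=192/np.tan(np.radians(c['fov_y']/2)); T=c['world_from_camera']
    d=T[:3,:3]@np.array([(u-c['cx'])/f,(v-c['cy'])/f,1]); return T[:3,3],d
def plane(n,u,v,z):
    o,d=ray(n,u,v); return o+d*(z-o[2])/d[2]
def tri(a,b):
    (o1,d1),(o2,d2)=ray('scene',*a),ray('side',*b)
    A=np.stack([d1,-d2],1); s=np.linalg.lstsq(A,o2-o1,rcond=None)[0]
    p,q=o1+s[0]*d1,o2+s[1]*d2; return (p+q)/2,np.linalg.norm(p-q)
def cloud(n,d):
    c=arm.calibration(n); f=192/np.tan(np.radians(c['fov_y']/2)); T=c['world_from_camera']
    v,u=np.mgrid[:384,:512]; P=np.stack([(u-c['cx'])/f*d,(v-c['cy'])/f*d,d],-1); return P@T[:3,:3].T+T[:3,3]
E
python3 - <<'E'
from h import *
R={}
for n,b in(('scene',(195,180,145,100)),('side',(200,170,130,110))):
    D=np.load(f'pics/{n}0.npz');p,d=D['p'],D['d'];x,y,w,h=b
    im=cv2.resize(p[y:y+h,x:x+w],None,fx=4,fy=4,interpolation=cv2.INTER_CUBIC)
    R[n]=im[:380]
    P=cloud(n,d); ok=(d>0)
    dark=(p.max(2)<60)&ok&(P[...,2]>.1)&(P[...,2]<.2)
    m=np.zeros((384,512),bool);m[y:y+h,x:x+w]=1
    k,l,s,c=cv2.connectedComponentsWithStats((dark&m).astype(np.uint8))
    for i in range(1,k):
        if s[i,4]>15:
            Q=P[l==i]; print(n,s[i],c[i],'mean',Q.mean(0),'max',Q.max(0),'min',Q.min(0))
            top=Q[Q[:,2]>np.percentile(Q[:,2],95)-.004]; print('  top',top.mean(0),len(top))
    cv2.imwrite(f'pics/{n}0c.png',R[n][:,:,::-1])
cv2.imwrite('pics/z0.png',np.vstack([cv2.resize(R['scene'],(800,int(800/R['scene'].shape[1]*R['scene'].shape[0]))) ])[:600,:,::-1])
E
```

```text
scene [290 182  21  20 327] [299.6697 192.3333] mean [0.5141 0.0165 0.1251] max [0.5378 0.0348 0.1427] min [ 0.4953 -0.0016  0.1101]
  top [0.5152 0.0132 0.1403] 61
scene [206 208  16  45 486] [213.4609 227.1461] mean [0.5197 0.2589 0.1448] max [0.5347 0.2668 0.1758] min [0.4972 0.2419 0.1001]
  top [0.5225 0.254  0.1729] 78
scene [230 226   8  10  59] [233.4407 230.2881] mean [0.5157 0.215  0.1201] max [0.5252 0.225  0.1254] min [0.5122 0.2068 0.1129]
  top [0.517  0.2137 0.1231] 32
side [271 175  17  14 214] [279.2804 181.2523] mean [0.5185 0.0165 0.1241] max [0.5389 0.0327 0.1416] min [0.4987 0.0088 0.1125]
  top [0.519  0.0137 0.1391] 31
side [269 221  12  36 334] [275.0509 238.5808] mean [0.5261 0.2614 0.1428] max [0.5365 0.2654 0.1749] min [0.5165 0.2464 0.101 ]
  top [0.5261 0.2563 0.173 ] 58
```

View pics/scene0c.png

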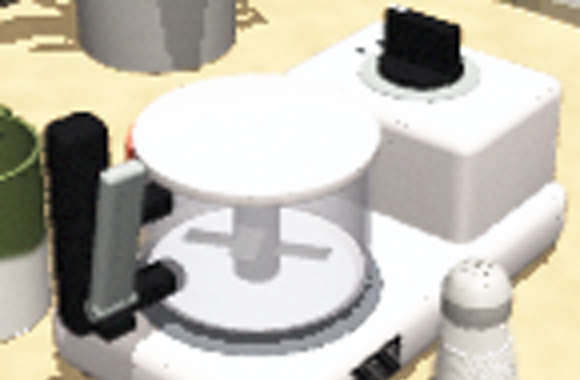

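View pics/side0c.png

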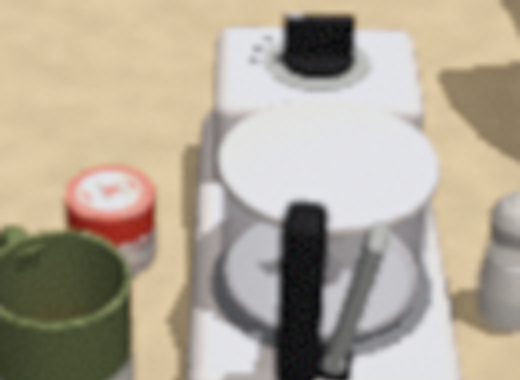

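The crops show the trigger leaning toward the robot and the shaker, and the dial bar roughly along x. Next I'll fit the lid, grip, trigger and dial from both views.

Run:
```python
from h import *
from scipy.optimize import least_squares
C=[];K=[]
for n in('scene','side'):
    D=np.load(f'pics/{n}0.npz');p,d=D['p'].astype(int),D['d'];P=cloud(n,d)
    near=(abs(P[...,0]-.52)<.12)&(P[...,1]>-.06)&(P[...,1]<.3)&(d>0)
    z=P[...,2]
    dark=p.max(2)<60
    lid=near&(p.min(2)>150)&(z>.13)&(z<.15)&(P[...,1]>.07)
    Q=P[lid]; h=cv2.minEnclosingCircle(np.float32(Q[:,:2]*1000)); print(n,'lid n',len(Q),'z',np.median(Q[:,2]),'circ',h,'mean',Q.mean(0))
    m=lid.astype(np.uint8); c=max(cv2.findContours(m,0,1)[0],key=cv2.contourArea)[:,0].astype(float)
    w=np.array([plane(n,u,v,np.median(Q[:,2]))[:2] for u,v in c])
    r=least_squares(lambda q:np.hypot(*(w-q[:2]).T)-q[2],[.52,.15,.06],loss='soft_l1',f_scale=.002); print('  lidfit',r.x)
    t=near&dark&(z>.16)&(z<.185)&(P[...,1]>.2); 
    tt=t&(z>.171); print('  griptop',P[tt].mean(0),cv2.minAreaRect(np.float32(P[tt][:,:2]*1000)))
    T=near&(P[...,1]>.2)&(z>.09)&(z<.18)&(p.min(2)>75)&(p.max(2)<215)&(p.max(2)-p.min(2)<30)
    nn,l,s,cc=cv2.connectedComponentsWithStats(T.astype(np.uint8)); i=1+np.argmax(s[1:,4]); Q=P[l==i]; print('  trig',s[i],Q.mean(0)); 
    for a in np.arange(.095,.17,.015):
        S=Q[abs(Q[:,2]-a)<.007]; 
        if len(S): print('    z%.3f'%a,len(S),S.mean(0),S.min(0)[:2],S.max(0)[:2])
    dd=near&dark&(z>.118)&(z<.15)&(P[...,1]<.06); td=dd&(z>.137); print('  dialtop n',td.sum(),P[td].mean(0),cv2.minAreaRect(np.float32(P[td][:,:2]*1000)),'all',cv2.minAreaRect(np.float32(P[dd][:,:2]*1000)))
    con=near&(p.min(2)>150)&(z>.1)&(z<.114)&(P[...,1]<.08); print('  console',np.median(z[con]),cv2.minAreaRect(np.float32(P[con][:,:2]*1000)))
    # other things
    near2=(P[...,0]>.3)&(P[...,0]<.8)&(d>0)
    g=near2&(p[...,1]-p[...,2]>20)&(p[...,1]>=p[...,0])&(z>.03)&(z<.13); print('  mug green',P[g].min(0),P[g].max(0))
    red=near2&(p[...,0]-p[...,1]>80)&(z>.02)&(z<.08);print('  pot',P[red].min(0),P[red].max(0))
    s=near&(z>.02)&(z<.1)&(P[...,0]<.437)&(P[...,1]<.25)&(p.min(2)>120); print('  salt',P[s].min(0),P[s].max(0))
    hi=(z>.18)&(P[...,0]>.3)&(P[...,0]<.9)&(P[...,1]>-.2)&(d>0)&(P[...,1]<.4); print('  high',P[hi].min(0),P[hi].max(0))
```

```text
scene lid n 1498 z 0.13558122074027243 circ ((512.8319702148438, 150.99496459960938), 60.72794723510742) mean [0.5056 0.1579 0.1356]
  lidfit [0.5076 0.1558 0.0583]
  griptop [0.5229 0.2536 0.1733] ((523.7235717773438, 252.957763671875), (22.681640625, 17.1545467376709), 71.86996459960938)
  trig [216 219  37  40 514] [0.4989 0.2435 0.1261]
    z0.095 75 [0.5084 0.2438 0.0957] [0.4983 0.2023] [0.5368 0.2655]
    z0.110 97 [0.5029 0.2397 0.1107] [0.4956 0.2035] [0.5206 0.2661]
    z0.125 153 [0.5004 0.2285 0.1254] [0.4821 0.2002] [0.5403 0.2675]
    z0.140 69 [0.493  0.2591 0.1397] [0.49   0.2477] [0.4994 0.2671]
    z0.155 75 [0.49   0.2589 0.1543] [0.4865 0.2466] [0.4972 0.2676]
    z0.170 18 [0.4897 0.2587 0.1644] [0.4857 0.2469] [0.4964 0.2657]
  dialtop n 62 [0.5153 0.0132 0.1402] ((516.6383056640625, 12.754244804382324), (42.174007415771484, 9.792115211486816), 1.7753061056137085) all ((516.4096069335938, 13.275615692138672), (43.21623229980469, 11.906143188476562), 7.481055736541748)
  console 0.10720569214299558 ((517.3633422851562, 12.178508758544922), (128.8739013671875, 94.
[... 920 characters left out ...]
] [0.4876 0.2479] [0.5382 0.2666]
    z0.170 65 [0.5076 0.2535 0.1678] [0.4873 0.2405] [0.537  0.2654]
  dialtop n 30 [0.5184 0.0137 0.1391] ((518.7042846679688, 13.38687801361084), (37.05187225341797, 5.909878730773926), 0.9537982940673828) all ((518.0338745117188, 13.667906761169434), (38.00214385986328, 7.1144537925720215), 6.725076675415039)
  console 0.10759834859996925 ((519.6568603515625, 9.766929626464844), (128.1973876953125, 98.87012481689453), 2.9683961868286133)
  mug green [ 0.5405 -2.2927  0.0346] [0.7387 0.2584 0.13  ]
  pot [0.6182 0.0782 0.0311] [0.6644 0.1061 0.0504]
  salt [0.4    0.1094 0.0206] [0.4369 0.1999 0.0909]
  high [ 0.7069 -0.189   0.1804] [0.9    0.0546 0.3223]
```

carry_out(rows=[[0, 0, -0.1, 50, -50, -40, -1], [0, 0, -0.2, 100, -100, -40, -1], [0, 0, -0.3, 135, -135, -40, -1], [0, 0, -0.4, 170, -170, -40, -1], [0, 0, -0.5, 205, -205, -40, -1], [0, 0, -0.6, 240, -240, -40, -1], [0, 0, -0.7, 275, -275, -40, -1], [0, 0, -0.8, 310, -310, -40, -1], [0, 0, -0.9, 345, -347, -40, -1], [0, 0, -1.012, 380, -382, -40, -1]])

```text
time: 1.1
eef_pos: [0.4107, -0.0535, 0.2711]
orientation: [0.0, 0.746, 0.666, 0.0]
ft_force: [0.5, -0.1, -0.6]
finger_gap: 0.0855
gripper_force: 0.0
```

```bash
cat >> h.py <<'E'
def to(x,y,z,psi):
    s=arm.observe(); from scipy.spatial.transform import Rotation as R
    q=s['orientation'];M=R.from_quat(q[[1,2,3,0]]).as_matrix(); ps=np.arctan2(M[1,0],M[0,0])
    G=np.array([[np.cos(psi),np.sin(psi),0],[np.sin(psi),-np.cos(psi),0],[0,0,-1]])
    print('t',s['time'],'pos',s['eef_pos'],'psi',ps,'j',s['joints'],'F',s['ft_force'],'M',s['moment'],'gap',s['finger_gap'],s['gripper_force'])
    print('turn',R.from_matrix(M.T@G).as_rotvec(),'shift mm',M.T@(np.array([x,y,z])-s['eef_pos'])*1000)
E
python3 -c "
from h import *
to(.5185,.255,.27,1.454)"
```

```text
t 1.1 pos [ 0.4107 -0.0535  0.2711] psi 1.4578903193045647 j [-0.339  -0.183   1.8528 -0.0001  1.4716 -0.2261] F [ 0.5296 -0.052  -0.5778] M [ 0.0025 -0.0165 -0.0644] gap 0.08551996721151194 0.0
turn [0.0002 0.0001 0.0039] shift mm [318.6437  72.3349   1.0681]
```

carry_out(rows=[[0, 0, 0, 45, 10, 0, -1], [0, 0, 0, 90, 20, 0, -1], [0, 0, 0, 135, 30, 0, -1], [0, 0, 0, 180, 40, 0, -1], [0, 0, 0, 225, 50, 0, -1], [0, 0, 0, 260, 60, 0, -1], [0, 0, 0, 290, 66, 0, -1], [0, 0, 0, 290, 66, 0, -1]])

```text
time: 1.9
eef_pos: [0.5103, 0.2279, 0.2703]
orientation: [-0.001, 0.746, 0.666, -0.0]
ft_force: [0.0, -0.5, -0.5]
finger_gap: 0.0851
gripper_force: 0.0
```

```bash
python3 -c "
from h import *
to(.5185,.255,.27,1.454)
s=arm.observe();p,d=arm.capture('wrist'); np.savez('pics/w1.npz',p=p,d=d,pos=s['eef_pos'],q=s['orientation'])
cv2.imwrite('pics/w1.png',cv2.resize(p,None,fx=1.5,fy=1.5)[:,:,::-1])"
```

```text
t 1.9 pos [0.5103 0.2279 0.2703] psi 1.4579827109454866 j [0.2646 0.1448 1.5325 0.0012 1.4652 0.3773] F [ 0.0014 -0.5013 -0.4969] M [-0.0404 -0.0091  0.0385] gap 0.08514931329112115 0.0
turn [-0.0013 -0.0008  0.004 ] shift mm [27.812   5.1211  0.2906]
```

View pics/w1.png

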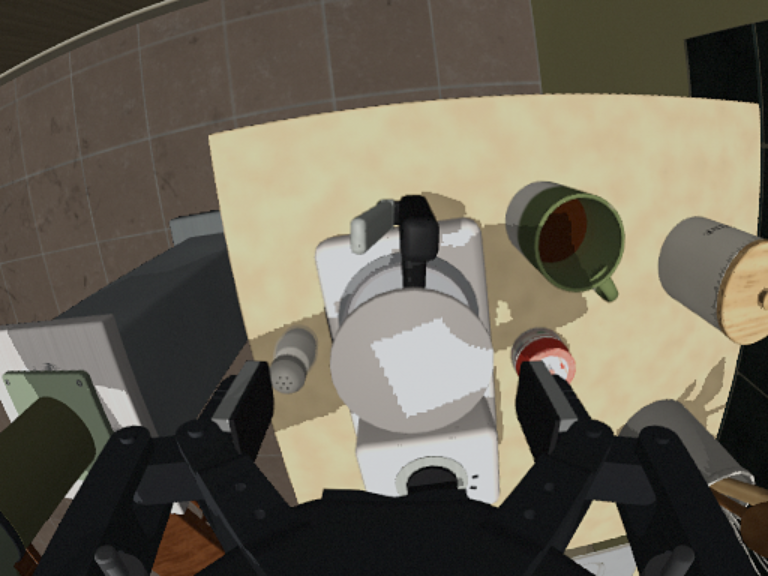

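The wrist view shows the grip top at about (420,240), the trigger tip at (361,237) and the lid at (412,362), in 1.5x pixels. The mug is clear to the right. I'll measure these from the wrist camera.

```bash
cat >> h.py <<'E'
def wcloud(f):
    from scipy.spatial.transform import Rotation as R
    D=np.load(f); p,d=D['p'].astype(int),D['d']; c=arm.calibration('wrist'); F=192/np.tan(np.radians(c['fov_y']/2))
    v,u=np.mgrid[:384,:512]; a,b=u-c['cx'],v-c['cy']; r=np.hypot(a,b)+1e-9; th=r/F; t=np.tan(th)
    dirs=np.stack([a/r*t,b/r*t,np.ones_like(r)],-1)
    M=c['mount']; q=D['q']; W=R.from_quat(q[[1,2,3,0]]).as_matrix()
    A=W@M[:3,:3]; o=W@M[:3,3]+D['pos']; dirs=dirs@A.T
    return p,d,o,dirs,o+dirs*d[...,None]
E
python3 - <<'E'
from h import *
p,d,o,dr,P=wcloud('pics/w1.npz'); z=P[...,2]
R=lambda m:cv2.minAreaRect(np.float32(P[m][:,:2]*1000))
v,u=np.mgrid[:384,:512]
box=lambda a,b,c,e:(u>a/1.5)&(u<b/1.5)&(v>c/1.5)&(v<e/1.5)
lid=box(320,500,280,440)&(z>.125)&(z<.15)
c=max(cv2.findContours(lid.astype(np.uint8),0,1)[0],key=cv2.contourArea)[:,0]
print('lid z',np.median(z[lid]),cv2.minEnclosingCircle(np.float32([P[b,a,:2]*1000 for a,b in c])),P[lid].mean(0))
g=box(395,450,180,300)&(p.max(2)<70)&(z>.165)&(z<.185); print('grip top',g.sum(),np.median(z[g]),R(g),P[g].mean(0))
t=box(340,400,190,270)&(p.min(2)>75)&(z>.10)&(z<.18); print('trig',t.sum(),z[t].max())
for a in np.arange(.10,.18,.01):
    m=t&(abs(z-a)<.005)
    if m.sum()>3: print(a,m.sum(),P[m].mean(0),R(m))
dark=box(380,480,440,500)&(p.max(2)<60)&(z>.12)&(z<.16); 
if dark.sum()>5: print('dial',dark.sum(),z[dark].max(),R(dark))
gp=box(500,640,170,310)&(p[...,1]-p[...,2]>20)&(p[...,1]>=p[...,0])&(z>.09)&(z<.13); print('mug rim',P[gp].min(0),P[gp].max(0))
# two-view height check with the dark top centroid of wrist / lid centre
gc=np.array([u[g].mean(),v[g].mean()]).round().astype(int); print(gc,P[gc[1],gc[0]])
w=dr[gc[1],gc[0]]
o2,d2=ray('side',275,222)
A=np.stack([w,-d2],1);s=np.linalg.lstsq(A,o2-o,rcond=None)[0]; print('tri',o+s[0]*w,o2+s[1]*d2)
E
```

```text
lid z 0.13661382625569288 ((513.8551025390625, 150.49180603027344), 61.91537857055664) [0.5133 0.1556 0.1364]
grip top 738 0.17406139772217263 ((526.3157958984375, 250.63348388671875), (26.349042892456055, 21.149295806884766), 83.6396255493164) [0.526  0.2522 0.1735]
trig 294 0.16992007663827782
0.1 4 [0.5055 0.2592 0.1022] ((506.17523193359375, 253.99148559570312), (2.0777502059936523, 21.74077033996582), 4.5249786376953125)
0.13999999999999999 6 [0.4973 0.2587 0.1411] ((498.1643981933594, 255.44882202148438), (3.3147151470184326, 20.898983001708984), 11.045330047607422)
0.14999999999999997 5 [0.4955 0.2573 0.1488] ((495.23748779296875, 255.38064575195312), (2.953307628631592, 21.31462860107422), 5.470596790313721)
0.15999999999999998 31 [0.4918 0.2574 0.1626] ((497.9161376953125, 252.2449493408203), (19.3299503326416, 28.687562942504883), 58.882972717285156)
0.16999999999999998 240 [0.4928 0.2553 0.167 ] ((501.0912780761719, 255.09442138671875), (21.030973434448242, 28.186447143554688), 88.49581146240234)
dial 77 0.12657191686484776 ((518.9505615234375, 14.771688461303711), (43.36380386352539, 2.4971516132354736), 1.595924973487854)
mug rim [0.6137 0.1639 0.0901] [0.6912 0.2578 0.1027]
[279 158] [0.5258 0.253  0.1759]
tri [0.5258 0.253  0.1762] [0.5277 0.253  0.1763]
```

carry_out(rows=[[0, 0, 0, 5, 2, 0, -1], [0, 0, 0, 5, 2, 0, -1], [0, 0, 0, 5, 2, 0, -1]])

```text
time: 2.25
eef_pos: [0.5127, 0.2286, 0.2713]
orientation: [0.0, 0.748, 0.664, -0.0]
ft_force: [1.2, 0.6, 0.2]
finger_gap: 0.0853
gripper_force: 0.0
```

```bash
python3 -c "
from h import *
to(.519,.2525,.136,1.454)"
```

```text
t 2.25 pos [0.5127 0.2286 0.2713] psi 1.4525607969991818 j [ 0.2654  0.1491  1.5255 -0.0002  1.4671  0.3836] F [1.2181 0.5601 0.2325] M [-0.0248 -0.0136  0.006 ] gap 0.085279823971519 0.0
turn [ 0.      0.0002 -0.0014] shift mm [ 24.4878   3.4267 135.3269]
```

carry_out(rows=[[0, 0, 0, 24, 3, 0, -1], [0, 0, 0, 24, 3, 30, -1], [0, 0, 0, 24, 3, 60, -1], [0, 0, 0, 24, 3, 60, -1]])

```text
time: 2.65
eef_pos: [0.5152, 0.2512, 0.2065]
orientation: [-0.002, 0.748, 0.664, -0.005]
ft_force: [-0.7, -0.5, -0.6]
finger_gap: 0.0856
gripper_force: 0.0
```

```bash
python3 -c "
from h import *
to(.519,.2525,.136,1.454)"
```

```text
t 2.65 pos [0.5152 0.2512 0.2065] psi 1.4528104140920917 j [ 0.3028  0.2303  1.5656 -0.0002  1.3558  0.4209] F [-0.7386 -0.4581 -0.6294] M [0.0225 0.0115 0.0141] gap 0.08557303551381086 0.0
turn [-0.0092  0.0043 -0.0012] shift mm [ 2.025   4.3172 70.4188]
```

carry_out(rows=[[0, 0, 0, 2, 3, 0, -1], [0, 0, 0, 2, 3, 35, -1], [0, 0, 0, 2, 3, 70, -1], [0, 0, 0, 2, 3, 70, -1], [0, 0, 0, 2, 3, 70, -1]])

```text
time: 3.15
eef_pos: [0.5228, 0.2547, 0.1429]
orientation: [0.0, 0.747, 0.664, 0.001]
ft_force: [-0.0, 0.1, 0.5]
finger_gap: 0.0856
gripper_force: 0.0
```

```bash
python3 -c "
from h import *
to(.519,.2525,.136,1.454)
s=arm.observe();p,d=arm.capture('wrist'); 
q,_=arm.capture('side')
cv2.imwrite('pics/w2.png',np.hstack([cv2.resize(p[60:310,130:410],(560,500)),cv2.resize(q[200:300,250:298],(240,500))])[:,:,::-1])"
```

```text
t 3.15 pos [0.5228 0.2547 0.1429] psi 1.4534131461702737 j [0.3046 0.3046 1.6119 0.     1.2233 0.422 ] F [-0.0057  0.0835  0.5307] M [ 0.0346 -0.0409  0.041 ] gap 0.08557181876880858 0.0
turn [ 0.0016 -0.0007 -0.0006] shift mm [-2.6799 -3.5706  6.9387]
```

View pics/w2.png

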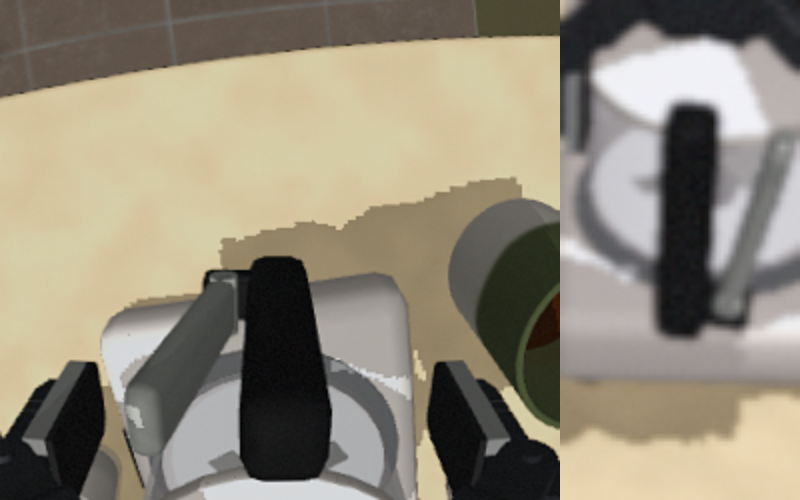

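The fingers straddle the pair, with pad faces at x≈103 and 430 and the squeezed centre at about 260. I'll lower a little and squeeze.

carry_out(rows=[[0, 0, 0, -1, -2, 8, -1], [0, 0, 0, -1, -2, 8, 0.6], [0, 0, 0, -1, -2, 8, 1], [0, 0, 0, -1, -2, 8, 1], [0, 0, 0, -1, -2, 8, 1], [0, 0, 0, -1, -2, 8, 1], [0, 0, 0, -1, -2, 8, 1], [0, 0, 0, -1, -2, 8, 1], [0, 0, 0, -1, -2, 8, 1], [0, 0, 0, -1, -2, 8, 1]], squeeze=35)

```text
time: 4.25
eef_pos: [0.5209, 0.2539, 0.1342]
orientation: [0.001, 0.747, 0.664, 0.001]
ft_force: [5.0, -1.4, 5.6]
finger_gap: 0.0343
gripper_force: 41.1
```

```bash
python3 -c "
from h import *
to(.519,.2525,.136,1.454)
s=arm.observe();p,d=arm.capture('wrist'); 
q,_=arm.capture('side')
cv2.imwrite('pics/w3.png',np.hstack([cv2.resize(p[60:310,130:410],(560,500)),cv2.resize(q[200:300,250:298],(240,500))])[:,:,::-1])"
```

```text
t 4.25 pos [0.5209 0.2539 0.1342] psi 1.4533294382234923 j [ 0.3044  0.3102  1.6246 -0.0004  1.2042  0.422 ] F [ 4.9626 -1.4159  5.576 ] M [-0.0994  0.463  -0.3125] gap 0.03426570032387492 41.05374455451965
turn [ 0.0025 -0.0008 -0.0007] shift mm [-1.6296 -1.7219 -1.8104]
```

View pics/w3.png

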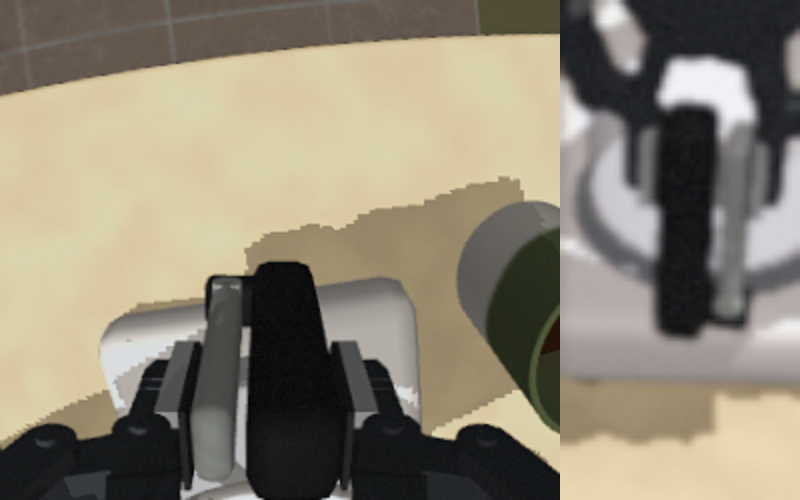

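The trigger now stands parallel to the grip with a pad on each side and a gap of about 35 mm, so it's fully squeezed. I'll hold briefly, then release and lift.

carry_out(rows=[[0, 0, 0, 0, 0, 0, 1], [0, 0, 0, 0, 0, 0, 1], [0, 0, 0, 0, 0, 0, -1], [0, 0, 0, 0, 0, 0, -1], [0, 0, 0, 0, 0, 0, -1], [0, 0, 0, 0, 0, 0, -1], [0, 0, 0, 0, 0, 0, -1], [0, 0, 0, 0, 0, 0, -1], [0, 0, 0, 0, 0, 0, -1], [0, 0, 0, 0, 0, 0, -1]])

```text
time: 5.35
eef_pos: [0.5198, 0.2539, 0.1334]
orientation: [0.0, 0.747, 0.665, 0.0]
ft_force: [0.4, 0.0, -0.3]
finger_gap: 0.0856
gripper_force: 0.0
```

```bash
python3 -c "
from h import *
to(.519,.2525,.27,1.454)
q,_=arm.capture('side')
cv2.imwrite('pics/w4.png',cv2.resize(q[200:300,240:308],(408,600))[:,:,::-1])"
```

```text
t 5.35 pos [0.5198 0.2539 0.1334] psi 1.4537714870736624 j [ 0.3048  0.3105  1.6261 -0.0001  1.2047  0.4218] F [ 0.4455  0.0476 -0.2789] M [ 0.0264  0.0205 -0.0429] gap 0.0855633455802126 0.0
turn [ 0.0003 -0.0001 -0.0002] shift mm [  -1.4374   -0.5859 -136.646 ]
```

View pics/w4.png

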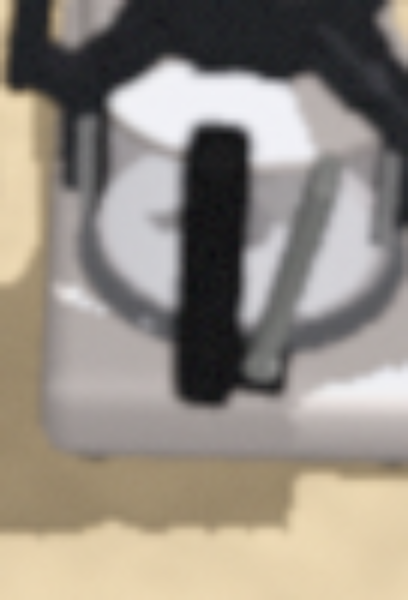

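The trigger has sprung out to its rest lean, clear of the pads (tip ~(325,165), pad ~(385,195)). Lifting and moving over the dial.

carry_out(rows=[[0, 0, 0, 0, 0, -45, -1], [0, 0, 0, 0, 0, -90, -1], [0, 0, -0.1, 0, 0, -120, -1], [0, 0, -0.24, -40, 4, -120, -1], [0, 0, -0.38, -80, 9, -120, -1], [0, 0, -0.52, -120, 13, -120, -1], [0, 0, -0.66, -160, 17, -120, -1], [0, 0, -0.8, -200, 21, -120, -1], [0, 0, -0.94, -230, 25, -120, -1], [0, 0, -1.08, -240, 26, -120, -1]])

```text
time: 6.4
eef_pos: [0.5174, 0.0095, 0.2535]
orientation: [0.0, 0.298, 0.955, -0.0]
ft_force: [0.1, 0.4, -0.4]
finger_gap: 0.0852
gripper_force: 0.0
```

carry_out(rows=[[0, 0, -0.14, 0, 0, 0, -1], [0, 0, -0.28, 0, 0, 0, -1], [0, 0, -0.42, 0, 0, 0, -1], [0, 0, -0.56, 0, 0, 0, -1], [0, 0, -0.636, 0, 0, 0, -1], [0, 0, -0.636, 0, 0, 0, -1], [0, 0, -0.636, 0, 0, 0, -1]])

```text
time: 7.1
eef_pos: [0.5175, 0.0125, 0.2533]
orientation: [0.0, -0.013, 1.0, -0.0]
ft_force: [-1.0, -0.2, -0.4]
finger_gap: 0.0854
gripper_force: 0.0
```

Run:
```python
from h import *
to(.518,.0133,.2,3.17)
s=arm.observe();p,d=arm.capture('wrist'); np.savez('pics/w5.npz',p=p,d=d,pos=s['eef_pos'],q=s['orientation'])
cv2.imwrite('pics/w5.png',cv2.resize(p,None,fx=1.5,fy=1.5)[:,:,::-1])
p,d,o,dr,P=wcloud('pics/w5.npz'); z=P[...,2]
m=(d>0)&(p.max(2)<60)&(abs(P[...,0]-.518)<.04)&(abs(P[...,1]-.013)<.04)&(z>.117)&(z<.15)
t=m&(z>.136); v,u=np.nonzero(t)
print(m.sum(),t.sum(),u.mean(),v.mean(),np.median(z[t]),cv2.minAreaRect(np.float32(P[t][:,:2]*1000)),P[t].mean(0))
g=(d>0)&(p.max(2)<70)&(z>.168)&(z<.18)&(abs(P[...,0]-.526)<.03)&(abs(P[...,1]-.252)<.03)
print(g.sum(), P[g].mean(0) if g.any() else '')
w=dr[int(round(v.mean())),int(round(u.mean()))]
for z0 in(.142,):print('plane',o+w*(z0-o[2])/w[2])
```

```text
t 7.1 pos [0.5175 0.0125 0.2533] psi -3.1150152679259935 j [-0.1432  0.0666  1.6535 -0.      1.4213 -1.7405] F [-1.0266 -0.2002 -0.4392] M [ 0.046   0.0318 -0.0389] gap 0.0853625320599371 0.0
turn [-0.0001  0.0001 -0.0018] shift mm [-0.5616  0.7978 53.3052]
657 584 257.85445205479454 181.0804794520548 0.14218139934849655 ((518.2918701171875, 7.933174133300781), (44.627201080322266, 11.67745590209961), 1.5228506326675415) [0.5156 0.0082 0.142 ]
338 [0.5249 0.2467 0.1733]
plane [0.5154 0.0083 0.142 ]
```

View pics/w5.png

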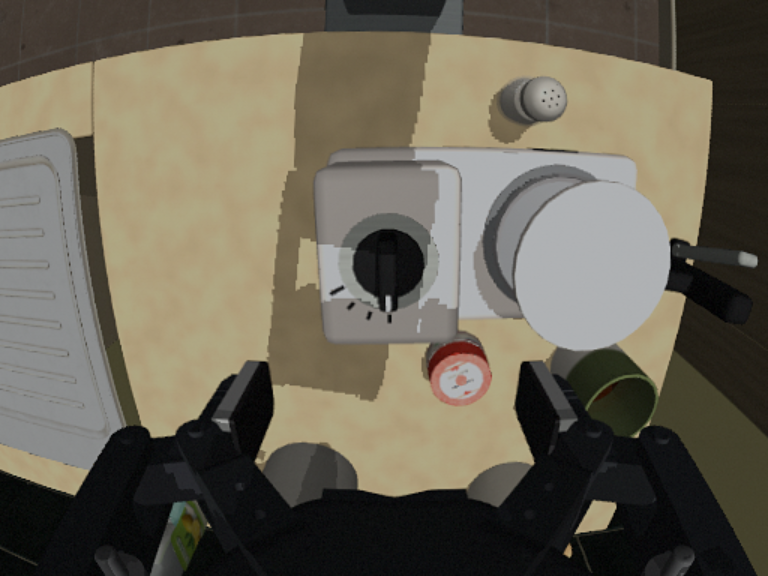

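The dial bar is at (387,262) with its pointer straight down at the rest mark (390,305), and the trigger is out. I'll shift slightly, descend partway and remeasure.

carry_out(rows=[[0, 0, 0, 0, -3, 0, -1], [0, 0, 0, 0, -3, 40, -1], [0, 0, 0, 0, -3, 75, -1], [0, 0, 0, 0, -3, 90, -1], [0, 0, 0, 0, -3, 90, -1], [0, 0, 0, 0, -3, 90, -1]])

```text
time: 7.75
eef_pos: [0.5179, 0.0093, 0.1637]
orientation: [0.0, -0.014, 1.0, -0.0]
ft_force: [0.2, -0.1, 1.1]
finger_gap: 0.0853
gripper_force: 0.0
```

Run:
```python
from h import *
to(.518,.0095,.118,3.17)
s=arm.observe();p,d=arm.capture('wrist'); np.savez('pics/w6.npz',p=p,d=d,pos=s['eef_pos'],q=s['orientation'])
p,d,o,dr,P=wcloud('pics/w6.npz'); z=P[...,2]
m=(d>0)&(p.max(2)<60)&(abs(P[...,0]-.518)<.04)&(abs(P[...,1]-.013)<.025)&(z>.117)&(z<.15)
t=m&(z>.136); v,u=np.nonzero(t)
print(m.sum(),t.sum(),u.mean(),v.mean(),np.median(z[t]),cv2.minAreaRect(np.float32(P[t][:,:2]*1000)),P[t].mean(0))
q,e=arm.capture('side'); r,f=arm.capture('scene')
L=cv2.resize(p.astype(np.uint8)[100:384,100:420],(480,426)); S=cv2.resize(r[165:225,270:330],(300,300),interpolation=2); S2=cv2.resize(q[150:210,250:310],(300,300),interpolation=2)
c=np.zeros((600,780,3),np.uint8);c[:426,:480]=L;c[:300,480:]=S;c[300:,480:]=S2;cv2.imwrite('pics/w6.png',c[:,:,::-1])
```

```text
t 7.75 pos [0.5179 0.0093 0.1637] psi -3.1137935993655113 j [-0.1492  0.1534  1.7514 -0.      1.2364 -1.7477] F [ 0.2299 -0.0753  1.1058] M [ 0.0085 -0.0248 -0.0068] gap 0.08527951803893861 0.0
turn [-0.0001  0.0004 -0.0006] shift mm [-0.0638  0.1781 45.6832]
1356 1184 260.87922297297297 222.27195945945945 0.14215871330700183 ((518.69091796875, 8.034757614135742), (45.337589263916016, 11.799042701721191), 2.0436463356018066) [0.5148 0.0081 0.1419]
```

View pics/w6.png

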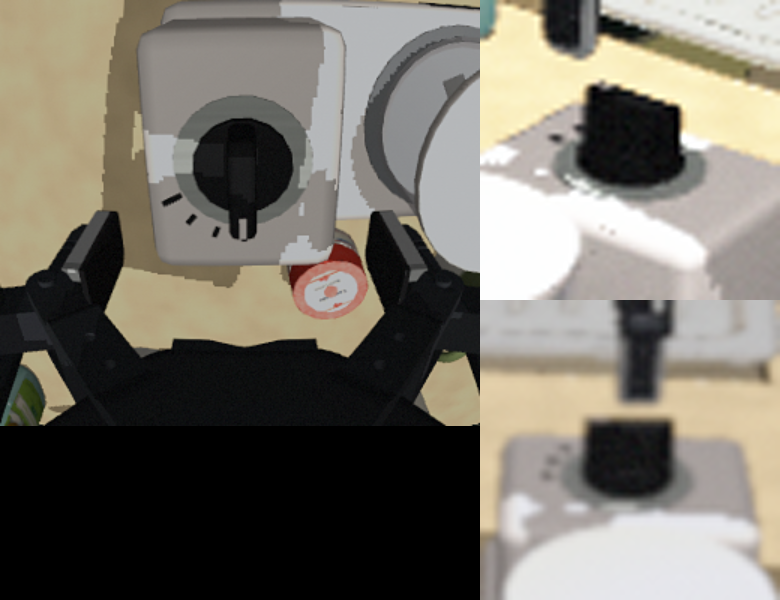

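The pads are centred on the bar (245 vs 242 px). I'll partly close, descend and grip.

carry_out(rows=[[0, 0, 0, 0, -1, 0, 0.2], [0, 0, 0, 0, -1, 0, 0.2], [0, 0, 0, 0, -1, 0, 0.2], [0, 0, 0, 0, -1, 0, 0.2], [0, 0, 0, 0, -1, 15, 0.2], [0, 0, 0, 0, -1, 30, 0.2], [0, 0, 0, 0, -1, 40, 0.2], [0, 0, 0, 0, -1, 44, 0.2], [0, 0, 0, 0, -1, 44, 0.2], [0, 0, 0, 0, -1, 44, 0.2]])

```text
time: 8.9
eef_pos: [0.518, 0.0084, 0.1197]
orientation: [0.0, -0.014, 1.0, -0.0]
ft_force: [0.2, -0.1, 1.4]
finger_gap: 0.0342
gripper_force: 0.0
```

carry_out(rows=[[0, 0, 0, 0, 0, 0, 0.6], [0, 0, 0, 0, 0, 0, 1], [0, 0, 0, 0, 0, 0, 1], [0, 0, 0, 0, 0, 0, 1], [0, 0, 0, 0, 0, 0, 1], [0, 0, 0, 0, 0, 0, 1]], squeeze=70)

```text
time: 9.5
eef_pos: [0.5182, 0.0083, 0.1202]
orientation: [0.001, -0.014, 1.0, -0.0]
ft_force: [-1.3, -0.0, 5.9]
finger_gap: 0.0107
gripper_force: 69.4
```

```bash
python3 -c "
from h import *
to(.518,.0085,.118,3.17)"
```

```text
t 9.5 pos [0.5182 0.0083 0.1202] psi -3.1132595335683084 j [-0.1509  0.2085  1.7871 -0.0002  1.1444 -1.75  ] F [-1.309  -0.0122  5.9056] M [0.0338 0.1473 0.0555] gap 0.010692772849014433 69.43081498146057
turn [-0.0004  0.0015 -0.0001] shift mm [0.2354 0.1665 2.2117]
```

carry_out(rows=[[0, 0, 0.1, 0, 0, -1, 1], [0, 0, 0.2, 0, 0, -1, 1], [0, 0, 0.3, 0, 0, -1, 1], [0, 0, 0.4, 0, 0, -1, 1], [0, 0, 0.5, 0, 0, -1, 1], [0, 0, 0.6, 0, 0, -1, 1], [0, 0, 0.6, 0, 0, -1, 1], [0, 0, 0.6, 0, 0, -1, 1]])

```text
time: 10.3
eef_pos: [0.5184, 0.0092, 0.1203]
orientation: [0.001, 0.281, 0.96, 0.001]
ft_force: [3.8, 3.6, -2.3]
finger_gap: 0.0107
gripper_force: 68.7
```

```bash
python3 -c "
from h import *
to(.518,.0085,.119,3.17-1.1)"
```

```text
t 10.3 pos [0.5184 0.0092 0.1203] psi 2.5717303177892386 j [-0.1503  0.2084  1.787   0.0018  1.1443 -1.152 ] F [ 3.7585  3.6483 -2.2949] M [ 0.601  -0.6529  0.053 ] gap 0.010705453396941482 68.71431112289429
turn [0.0025 0.0005 0.5017] shift mm [-0.0185 -0.8114  1.2775]
```

carry_out(rows=[[0, 0, 0.1, 0, 0, 0, 1], [0, 0, 0.2, 0, 0, 0, 1], [0, 0, 0.3, 0, 0, 0, 1], [0, 0, 0.4, 0, 0, 0, 1], [0, 0, 0.5, 0, 0, 0, 1], [0, 0, 0.52, 0, 0, 0, 1], [0, 0, 0.52, 0, 0, 0, 1], [0, 0, 0.52, 0, 0, 0, 1], [0, 0, 0.52, 0, 0, 0, 1]])

```text
time: 11.2
eef_pos: [0.519, 0.0097, 0.1203]
orientation: [0.001, 0.518, 0.855, 0.002]
ft_force: [5.3, 5.1, -2.6]
finger_gap: 0.0105
gripper_force: 68.5
```

Run:
```python
from h import *
to(.518,.0085,.119,3.17-1.1)
# dial bar angle from depth views + trigger check
for n in('scene','side'):
    p,d=arm.capture(n);P=cloud(n,d);z=P[...,2];p=p.astype(int)
    np.savez(f'pics/{n}9.npz',p=p,d=d)
    t=(d>0)&(p.min(2)>75)&(p.max(2)<215)&(z>.155)&(z<.172)&(P[...,1]>.24)&(P[...,1]<.27)&(P[...,0]>.46)&(P[...,0]<.515); print(n,'trig tip',t.sum(),P[t].mean(0))
    m=(d>0)&(p.max(2)<60)&(z>.116)&(z<.127)&(abs(P[...,0]-.518)<.03)&(abs(P[...,1]-.0115)<.03); print(' dial',m.sum(),cv2.minAreaRect(np.float32(P[m][:,:2]*1000)))
p,d=arm.capture('wrist'); s=arm.observe()
np.savez('pics/w9.npz',p=p,d=d,pos=s['eef_pos'],q=s['orientation'])
p,d,o,dr,P=wcloud('pics/w9.npz');z=P[...,2]
t=(d>0)&(p.max(2)<60)&(z>.138)&(z<.145)&(np.hypot(P[...,0]-.518,P[...,1]-.009)<.03); print('bar top',t.sum(),cv2.minAreaRect(np.float32(P[t][:,:2]*1000)) if t.any() else '')
```

```text
t 11.2 pos [0.519  0.0097 0.1203] psi 2.051742659004643 j [-0.1498  0.2087  1.7867  0.0031  1.1431 -0.6321] F [ 5.2843  5.1189 -2.5797] M [ 0.8424 -0.9658  0.1823] gap 0.010541117441515702 68.5293173789978
turn [ 0.0041 -0.0004 -0.0183] shift mm [-0.6275 -1.4309  1.2763]
scene trig tip 59 [0.4894 0.2584 0.1608]
 dial 35 ((509.29168701171875, 23.37078857421875), (30.172765731811523, 17.77813720703125), 30.907306671142578)
side trig tip 60 [0.4931 0.2591 0.1629]
 dial 25 ((518.2930908203125, 19.876232147216797), (13.608444213867188, 30.44285011291504), 48.766841888427734)
bar top 1913 ((519.3973388671875, 9.34050178527832), (37.03290939331055, 38.572792053222656), 70.97479248046875)
```

Run:
```python
from h import *
for f in('w6','w9'):
    p,d,o,dr,P=wcloud(f'pics/{f}.npz');z=P[...,2]
    c=np.array([.5187,.008 if f=='w6' else .0095])
    r=np.hypot(P[...,0]-c[0],P[...,1]-c[1])
    t=(d>0)&(p.min(2)>100)&(z>.116)&(z<.146)&(r<.028)
    if t.any():
        m=P[t].mean(0); print(f,t.sum(),m,'pointer angle',np.arctan2(m[1]-c[1],m[0]-c[0]))
    b=(d>0)&(p.max(2)<60)&(abs(z-.1422)<.0012)&(r<.028)
    Q=P[b][:,:2]-np.median(P[b][:,:2],0); w,V=np.linalg.eigh(Q.T@Q); print('  bar axis',b.sum(),np.arctan(V[1,1]/V[0,1]))
```

```text
w6 53 [0.535  0.0085 0.1433] pointer angle 0.030451835275990234
  bar axis 944 0.04270509874558175
w9 96 [ 0.5269 -0.0059  0.1433] pointer angle -1.080479426024664
  bar axis 1504 -1.0774349720048721
```

The pointer has turned from +0.03 to −1.08 rad, about 1.11 clockwise. That is the third click, held without slip, and the trigger tip is at its rest position. Handing in.

```bash
python3 -c "
from station import arm
print(arm.finish_job())"
```

```text
the job is handed in; nothing more can be done
None
```

I squeezed the trigger fully and let it spring back out, then turned the dial about 1.11 rad clockwise to the third click. I handed the job in with the gripper still holding it there; no verdict came back.

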